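Turn the row of pill dispensers round for the evening round

TASK

The evening medicine round goes down the corridor the other way, so move the four blue pill dispensers from the grey crate to the light blue serving tray in reverse order: the one now leftmost in the crate, as the robot sees it, goes into the tray's rightmost slot, the next into the second slot from the right, and so on. Stand each one upright on the tray's floor in the middle of its slot, its length running along the slot, and never tip one over on the way, for the tablets would spill. Leave the drinking glass standing where it is.

Things in the scene. Friction and masses are not known exactly. Their poses are not given: they have to be found in the camera images.
- dispA (a point): Pill dispenser A: loose, blue plastic, 64 mm long (x), 3 bulging compartments along each side, about 90 g. 84 mm high: the lower 40 mm is 30 mm thick (y); above it stands a central grip blade 10 mm thick, 44 mm high, as long as the dispenser. Point: its centre, 42 mm above its underside. z: up. The same either way round.
- dispB (a point): Pill dispenser B: loose, blue plastic, 80 mm long (x), 4 bulging compartments along each side, about 90 g. 84 mm high: the lower 40 mm is 30 mm thick (y); above it stands a central grip blade 10 mm thick, 44 mm high, as long as the dispenser. Point: its centre, 42 mm above its underside. z: up. The same either way round.
- dispC (a point): Pill dispenser C: loose, blue plastic, 96 mm long (x), 5 bulging compartments along each side, about 90 g. 84 mm high: the lower 40 mm is 30 mm thick (y); above it stands a central grip blade 10 mm thick, 44 mm high, as long as the dispenser. Point: its centre, 42 mm above its underside. z: up. The same either way round.
- dispD (a point): Pill dispenser D: loose, blue plastic, 112 mm long (x), 6 bulging compartments along each side, about 90 g. 84 mm high: the lower 40 mm is 30 mm thick (y); above it stands a central grip blade 10 mm thick, 44 mm high, as long as the dispenser. Point: its centre, 42 mm above its underside. z: up. The same either way round.
- clipA: White plastic clip (16 x 30 x 12 mm, fixed) on the robot-side rim of the grey crate, marking the slot where dispenser A stands at the start; it stays as a reminder of the old order. Origin: centre of that slot's floor, 83 mm beyond the clip. x: away from the robot, y: along the crate's row, to the left as the robot sees it, z: up.
- clipB: White plastic clip (16 x 30 x 12 mm, fixed) on the robot-side rim of the grey crate, marking the slot where dispenser B stands at the start; it stays as a reminder of the old order. Origin: centre of that slot's floor, 83 mm beyond the clip. x: away from the robot, y: along the crate's row, to the left as the robot sees it, z: up.
- clipC: White plastic clip (16 x 30 x 12 mm, fixed) on the robot-side rim of the grey crate, marking the slot where dispenser C stands at the start; it stays as a reminder of the old order. Origin: centre of that slot's floor, 83 mm beyond the clip. x: away from the robot, y: along the crate's row, to the left as the robot sees it, z: up.
- clipD: White plastic clip (16 x 30 x 12 mm, fixed) on the robot-side rim of the grey crate, marking the slot where dispenser D stands at the start; it stays as a reminder of the old order. Origin: centre of that slot's floor, 83 mm beyond the clip. x: away from the robot, y: along the crate's row, to the left as the robot sees it, z: up.
- tray: Light blue tray, fixed, 178 x 288 mm, 18 mm high. Ribs (8 mm thick, tops at z = 18 mm) divide it into a row of four slots 58 mm wide (y), 146 mm long (x), centres at y = -99, -33, 33, 99 mm, x = 0, floor at z = 6 mm. Origin: centre of its underside. x: away from the robot, y: along the row, to the left as the robot sees it. The grey crate has the same floor, walls, ribs and slots.
- glass: Empty drinking glass standing on the table at the far side between the crate and the tray, 68 mm across, 110 mm high. A bystander. Origin: centre of its underside.

How it is judged:
By the outcome, as a careful person would: the job done as asked, in the order asked, and still so for the second after the job is handed in, with the robot touching nothing.
It also fails if it takes over 109 s, if anything falls off the work surface, if the arm or the gripper's body presses on something with over 40 N, if the wrist force passes 120 N, or if a joint passes its speed limit or range.

ROBOT

A 6-joint arm with a two-finger parallel gripper is mounted at the origin on the work surface. World frame = base frame: x ahead of the robot, y to its left, z up, the work surface at z = 0. Lengths are in m, angles in rad, forces in N, time in s.
With the tool pointing down it reaches from about 0.35 to 0.975 m from the base axis. Payload 4.9 kg.
Tool frame: the origin (TCP) lies midway between the tips of the shut fingers; the grasp point (between the pads) lies 19 mm behind it; z points along the fingers, y is the direction in which the jaws open and shut (so a half turn about z gives the same grasp; the last joint's range is limited). The gripper opens to 85 mm and grips with 20 to 120 N. Pads are 22 mm wide; open, the fingers measure 114 mm over their backs; the gripper's body (76 mm by 85 mm) begins 54 mm behind the grasp point. The pads swing forward as they close: fully open they stand 13 mm farther back than shut.
Start: joints at [0.983, 0.053, 1.613, -0, 1.476, -0.119], TCP at [0.282, 0.558, 0.231] pointing down, gripper open.
Joint ranges: [-3.01, 3.01], [-1.01, 2.22], [0.06, 2.58], [-1.02, 4.17], [0.09, 2.62], [-3.14, 3.14]. Speed limits (rad/s): [2.57, 2.57, 3.14, 3.14, 3.14, 3.14].

INTERFACE

Orientations are given as a unit quaternion [w, x, y, z].
In Python, from plant import state, grab_frame, camera_params, job_done, boxes_of gives the robot as it stands.
- The arm moves only by the tool step_arm, never from a script. Its argument "steps" is a list of rows, each a list of 4 numbers: the shift along the tool's x, y, z in mm, then the turn about the tool's z in degrees. A call has 1 to 8 rows; each row shifts and turns the pose as measured when the row begins, along the tool's axes as they then stand; what a row does not reach is not made up. A row lasts 1/10 s, in which the tool goes at most 50 mm and 8.59 degrees, less where a joint would pass 70% of its speed; a pose out of reach is approached as far as the arm can. A call is refused whole if a number of a shift passes 50 or a number of a turn 8.59, either way. A call with a gripper value outside its range is refused whole. "claw" is the opening in per cent of the stroke, from 0 (shut) to 100 (fully open), set as the call begins (left out, the last holds). The fingers move at their own pace and stop on an object; the grip force is fixed at half the most. Time passes only in rows, so rows that do not move let the fingers close. It gives the time, the measured TCP pose, the force and the opening at its end, in the units of the state.
- state(): the state, without advancing time (a new reading comes with each control period).
- grab_frame(name): name is "side" or "top" or "wrist"; returns (picture, depth): 480x640x3 uint8, red, green, blue; 480x640 float32, m along the optical axis (not along the pixel's ray), 0 where there is no reading.
- camera_params(name): a dict with "mtx" (3x3 intrinsics, pixels), "extrinsics" (4x4, takes a point from camera to world coordinates); the wrist camera has in their place "T_tool_cam" (4x4, takes a point from camera to tool coordinates, whose origin is the TCP and whose axes are the flange's). Camera axes: x right, y down, z forward; pixel columns grow to the right and rows downward; lengths in m; the calibration is good to about 2 mm. A picture is of the moment at which its call begins: read the wrist's pose just before it. camera_params takes no time and is no camera call.
- job_done(): hands the job in, once; it reports no verdict.
Trained networks look in the newest picture that a camera, given by its name, has taken for a name from the list of things; names that differ only in an ending like _2 or _b are one class to them, and where a whole thing is asked for, a point or a joint stands for the part that bears it (a point fixed in the world has none). Each returns a list of dicts, best first, with "p" (0 to 1); they miss things now and then, are a little off and sometimes report something else, mostly with a low value. They report only what shows in the picture. A call takes as long as a camera call.
- boxes_of(camera, label): "box" ([left, top, width, height] in pixels, round what is visible of it).
The state is a dict: "time": time; "joint_pos": joint angles; "joint_vel": joint speeds; "joint_efforts": joint torques, N m; "tool_pos": TCP position; "tool_rot": TCP orientation; "contact_force": force on the tool from outside, world axes, zero at the start; "ft_torque": the same for the moment, N m; "gripper_width": opening from 0.0 (shut) to 1.0 (fully open).
Only numpy, scipy, OpenCV 4.12 (cv2) and the standard library are available. Lean on these libraries where they do the work, as an engineer would, in place of code of your own. Each camera call takes 0.05 s, during which the arm holds its last target. There are 200 camera calls.

## Working session

There is one attempt and no reset: what is moved stays moved. The work goes in short steps, Python scripts to look and compute and a tool call to move; the robot and the scene stay as the last step left them, time stands still between calls to the robot, and variables do not carry over. Pictures are saved under pics/ and viewed, about 12 in all and at most 16, crops included, and the job is handed in when it is done.

Besides the shell and the picture viewer there is one more tool, called as name(argument=value, ...) on one line, values as JSON. step_arm: Moves the arm, as the interface text tells. Its arguments: {"type":"object","properties":{"steps":{"type":"array"},"claw":{"type":"number"}},"required":["steps"]}

```bash
mkdir -p pics; ls; python3 - <<'E'
from plant import *
import cv2
s=state();print(s)
for c in ("top","side"):
    im,d=grab_frame(c);cv2.imwrite(f"pics/{c}0.png",im[:,:,::-1])
    print(c,camera_params(c))
    for n in ["dispA","dispB","dispC","dispD","clipA","tray","glass"]:
        print(n,[(x['box'],round(x['p'],2)) for x in boxes_of(c,n)])
print(camera_params("wrist"),state()['time'])
E
```

```text
pics
{'time': 0.0, 'joint_pos': array([ 9.83008491e-01,  5.33441632e-02,  1.61428508e+00,  9.14368876e-07,
        1.47596462e+00, -1.19028817e-01]), 'joint_vel': array([-7.65618400e-04, -2.97104105e-04,  1.64387521e-03, -8.55729678e-05,
       -7.62624713e-04,  2.39522726e-04]), 'joint_efforts': array([ 2.56943449e-04, -3.93679726e+01, -3.70179105e+01, -2.88268507e-05,
        6.82799437e-03, -1.61444422e-05]), 'tool_pos': array([0.28203741, 0.55706257, 0.2300762 ]), 'tool_rot': array([-3.46732696e-04,  2.32239431e-01,  9.72658134e-01, -9.38605531e-04]), 'contact_force': array([-0.54626218, -0.57335369, -0.43081685]), 'ft_torque': array([0.03257065, 0.05495856, 0.01848421]), 'gripper_width': 0.998887199989322}
top {'mtx': array([[536.21559428,   0.        , 321.16579132],
       [  0.        , 536.21559428, 234.02258497],
       [  0.        ,   0.        ,   1.        ]]), 'extrinsics': array([[ 0.01288913, -0.99820034,  0.05856573,  0.57128548],
       [-0.99985458, -0.01352026, -0.01039292, -0.01031434],
       [ 0.01116604, -0.05842326, -0.99822945,  1.10821848],
       [ 0.    
[... 1070 characters left out ...]
.0], 0.61)]
clipA [([336.3, 339.0, 18.2, 18.8], 0.62)]
tray [([347.8, 159.2, 146.1, 113.8], 0.93)]
glass [([280.6, 184.6, 34.0, 55.6], 0.85), ([316.0, 369.0, 15.1, 18.4], 0.68)]
{'mtx': array([[377.39466373,   0.        , 309.70564464],
       [  0.        , 377.39466373, 241.64115367],
       [  0.        ,   0.        ,   1.        ]]), 'T_tool_cam': array([[-2.57757994e-04, -9.64298366e-01, -2.64818043e-01,
         6.75854949e-02],
       [ 9.99999331e-01,  5.01668400e-05, -1.15601498e-03,
         4.19745149e-05],
       [ 1.12802844e-03, -2.64818163e-01,  9.64297707e-01,
        -1.43212048e-01],
       [ 0.00000000e+00,  0.00000000e+00,  0.00000000e+00,
         1.00000000e+00]])} 0.8
```

```bash
python3 - <<'E'
import cv2
a=cv2.imread("pics/top0.png")
cv2.imwrite("pics/top0c.png",cv2.resize(a[150:360,120:520],(800,420),interpolation=cv2.INTER_CUBIC))
E
```

```text
(no output)
```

View pics/top0.png

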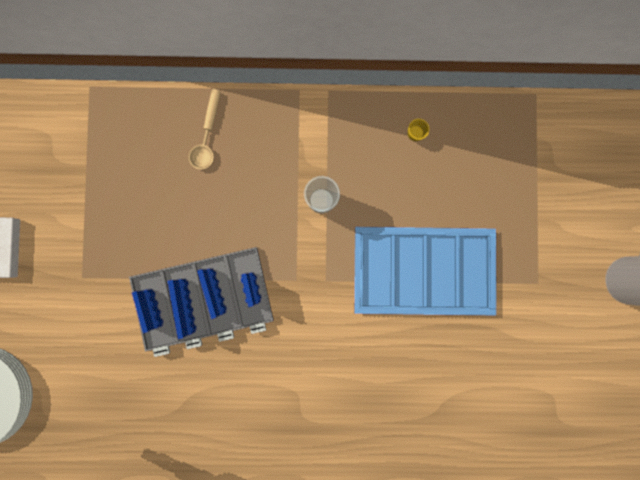

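View pics/side0.png

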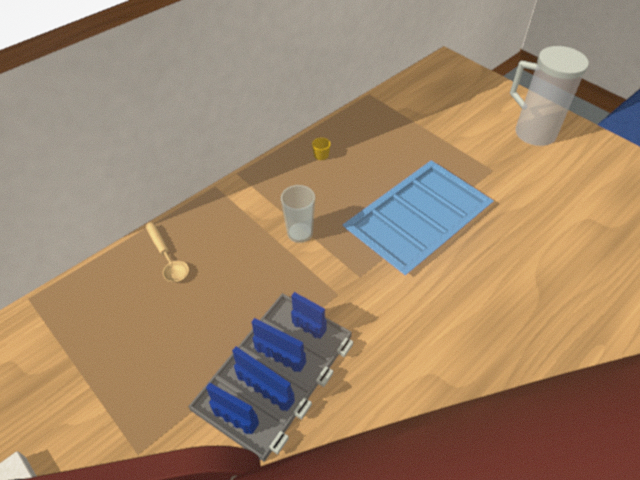

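The crate (px 130–272, 248–350, turned about 15°) holds, from left to right, B, D, C, A. The lengths in the side view agree, and the network also puts B leftmost. The tray is at px 355–496, 228–316. The targets are therefore B at tray y=-99, D at -33, C at +33 and A at +99. The glass stands at px (322,194).

```bash
cat > h.py <<'E'
from plant import *
import cv2, numpy as np
from scipy.spatial.transform import Rotation as R
def toolT():
    s=state();w,x,y,z=s['tool_rot'];T=np.eye(4)
    T[:3,:3]=R.from_quat([x,y,z,w]).as_matrix();T[:3,3]=s['tool_pos'];return T
def cloud(c):
    T0=toolT();im,d=grab_frame(c);p=camera_params(c);K=p['mtx']
    E=T0@p['T_tool_cam'] if c=='wrist' else p['extrinsics']
    v,u=np.mgrid[:480,:640];P=np.stack([(u-K[0,2])*d/K[0,0],(v-K[1,2])*d/K[1,1],d],-1)
    P=P@E[:3,:3].T+E[:3,3];P[d==0]=np.nan
    return im,P,cv2.cvtColor(im,cv2.COLOR_RGB2HSV)
def rect(xy):
    # centre, long, short (mm), angle of long axis (deg, from world x)
    (c,(a,b),t)=cv2.minAreaRect((xy*1000).astype(np.float32))
    if a<b:a,b,t=b,a,t+90
    t=(t+90)%180-90
    return np.round(c,1),round(a,1),round(b,1),round(t,1)
def blobs(m,P,n=25):
    k,l,st,_=cv2.connectedComponentsWithStats(m.astype(np.uint8))
    for i in range(1,k):
        if st[i,4]>=n: yield st[i],P[l==i]
E
python3 - <<'E'
from h import *
for c in("top","side"):
    im,P,H=cloud(c)
    h,s,v=[H[...,i].astype(int) for i in range(3)]
    blue=(h>105)&(h<130)&(s>170)
    print(c)
    for st,p in blobs(blue&(P[...,2]>.078)&(P[...,2]<.1)&(P[...,1]>0),P):
        print(' blade',st[:5],rect(p[:,:2]),np.percentile(p[:,2],[10,50,90]).round(4))
    lb=(h>98)&(h<115)&(s>60)&(s<185)&(v>90)&(P[...,1]<0)&(P[...,2]<.04)
    for st,p in blobs(lb,P,2000): print(' tray',st,rect(p[:,:2]),np.median(p[:,2]).round(4))
    wh=(s<60)&(v>150)&(P[...,2]<.05)&(P[...,2]>.012)&(P[...,1]>0)&(P[...,0]<.6)
    for st,p in blobs(wh,P,20): print(' clip?',st,rect(p[:,:2]),np.median(p[:,2]).round(4))
print(toolT().round(3))
E
```

```text
top
 blade [198 270  19  48 292] (array([515.8, 193.8]), 93.0, 10.3, 18.3) [0.0841 0.0887 0.0912]
 blade [242 274  12  32 185] (array([524. , 117.8]), 59.8, 10.3, 14.1) [0.0856 0.0888 0.0917]
 blade [168 281  16  57 384] (array([486.5, 251.9]), 107.6, 11.1, 11.7) [0.0819 0.0884 0.0909]
 blade [133 292  16  41 252] (array([480.1, 318.1]), 77.4, 10.1, 18.7) [0.0817 0.088  0.0913]
 tray [  355   227   141    88 12092] (array([ 564.5, -234.6]), 287.7, 176.8, 90.0) 0.0068
 clip? [  0 247  12  31 329] (array([570.2, 608.3]), 59.9, 24.5, 0.7) 0.0289
 clip? [255 323  10   4  30] (array([451.4,  99.7]), 18.0, 5.2, -81.2) 0.0226
 clip? [251 328  15   6  41] (array([439.3, 102.4]), 29.5, 6.2, -73.9) 0.0226
 clip? [221 330  13  11  66] (array([429.6, 164.5]), 22.9, 16.1, -75.9) 0.0224
 clip? [186 342  15   7  44] (array([407.8, 230.8]), 29.3, 7.1, -73.2) 0.0225
 clip? [153 346  15   6  51] (array([402., 298.]), 30.3, 5.8, -75.9) 0.0226
 clip? [154 351  15   6  42] (array([391.8, 294.9]), 29.8, 5.6, -74.7) 0.023
 clip? [   0  359   21   83 1178] (array([299.2, 583.5]), 162.5, 44.3, -0.1) 0.0369
s
[... 247 characters left out ...]
, 290.2, 177.2, 89.9) 0.0083
 clip? [338 337  10  13  32] (array([451. , 105.3]), 28.1, 5.4, -78.3) 0.0241
 clip? [341 340  12  16  65] (array([440.8, 104.3]), 30.7, 7.8, -78.3) 0.0235
 clip? [320 366   8  10  34] (array([436.3, 166. ]), 19.4, 5.2, -80.4) 0.024
 clip? [325 369   8  11  40] (array([425.4, 162.9]), 19.7, 5.5, -74.1) 0.0238
 clip? [298 399   7   9  25] (array([419.7, 231.1]), 16.4, 5.4, -78.8) 0.0246
 clip? [295 401  17  18  83] (array([412.4, 233.6]), 29.7, 14.3, -76.4) 0.0242
 clip? [269 431  19  22 162] (array([398.7, 297.6]), 30.5, 18.5, -76.2) 0.0241
[[-0.892  0.452  0.     0.282]
 [ 0.452  0.892  0.     0.558]
 [ 0.     0.    -1.     0.231]
 [ 0.     0.     0.     1.   ]]
```

The blades are located. The tray is at (564.6, -233.7) mm with yaw 0. I take A first (rightmost) and turn the tool to A's yaw.

step_arm(steps=[[0, 0, 0, -8.2], [0, 0, 0, -8.2], [0, 0, 0, -8.2], [0, 0, 0, -8.2], [0, 0, 0, -8.2]], claw=45)

```text
time: 1.4
tool_pos: [0.2824, 0.5576, 0.2313]
tool_rot: [0.0, -0.137, 0.991, 0.0]
contact_force: [-0.3, -0.0, 0.8]
gripper_width: 0.449
```

```bash
cat > go.py <<'E'
import sys
from h import *
def rel(x,y,z,t):
    # shift to go in the tool's axes (mm) and turn about tool z (deg); t = long-axis angle wanted in world
    T=toolT();d=T[:3,:3].T@(np.array([x,y,z])/1000-T[:3,3])*1000
    yaw=np.degrees(np.arctan2(T[1,1],T[0,1]));tr=-((t+90-yaw+90)%180-90)
    s=state();print('shift',d.round(1),'turn',round(tr,1),'pos',(T[:3,3]*1000).round(1),'tilt',T[2,:2].round(4),'w',round(s['gripper_width'],3),'F',s['contact_force'].round(1),'t',round(s['time'],2),'q',s['joint_pos'].round(2))
if __name__=="__main__": rel(*map(float,sys.argv[1:5]))
E
python3 go.py 524 118 230 14.1
```

```text
shift [-113.3 -488.6    1.3] turn 1.6 pos [282.4 557.6 231.3] tilt [-0.  0.] w 0.449 F [-0.3 -0.   0.8] t 1.4 q [ 0.98  0.05  1.61  0.    1.48 -0.86]
```

step_arm(steps=[[-10, -44, 0, 1.6], [-10, -44, 0, 0], [-10, -44, 0, 0], [-10, -44, 0, 0], [-10, -44, 0, 0], [-10, -44, 0, 0], [-10, -44, 0, 0], [-10, -44, 0, 0]])

```text
time: 2.2
tool_pos: [0.4515, 0.2306, 0.2318]
tool_rot: [0.002, -0.13, 0.992, 0.001]
contact_force: [0.1, 0.4, -0.2]
gripper_width: 0.447
```

step_arm(steps=[[-10, -44, 0, 0], [-10, -44, 0, 0], [-8, -30, 0, 0], [-5, -10, 0, 0], [0, 0, 0, 0]])

```text
time: 2.7
tool_pos: [0.5199, 0.1058, 0.233]
tool_rot: [0.003, -0.126, 0.992, 0.001]
contact_force: [0.2, 0.9, 0.6]
gripper_width: 0.448
```

```bash
python3 go.py 524 118 230 14.1; cat > look.py <<'E'
from h import *
import sys
im,P,H=cloud("wrist");cv2.imwrite(f"pics/{sys.argv[1]}.png",im[:,:,::-1])
h,s,v=[H[...,i].astype(int) for i in range(3)]
for st,p in blobs((h>105)&(h<130)&(s>170)&(P[...,2]>.080)&(P[...,2]<.1),P,60):
    print('blade',st,rect(p[:,:2]),np.percentile(p[:,2],[10,50,90]).round(4))
E
python3 look.py w1
```

```text
shift [-7.  10.8  3. ] turn 0.3 pos [519.9 105.8 233. ] tilt [-0.0071  0.0011] w 0.448 F [0.2 0.9 0.6] t 2.7 q [ 0.06 -0.18  1.83  0.    1.48 -1.76]
blade [ 488  158   37  131 1204] (array([481.5, 253. ]), 103.5, 10.4, 11.5) [0.0895 0.0904 0.0912]
blade [ 411  186   18  118 1371] (array([514.7, 195.5]), 95.6, 10.1, 17.7) [0.0895 0.0904 0.0913]
blade [319 193  14  80 949] (array([522.7, 119.6]), 63.3, 10.0, 13.9) [0.0895 0.0905 0.0913]
blade [566 193  34  99 667] (array([479.1, 320.6]), 79.4, 11.1, 17.4) [0.0891 0.0902 0.0912]
```

step_arm(steps=[[-6, 10, 30, 0.3], [-1, 2, 30, 0], [0, 0, 30, 0], [0, 0, 25, 0], [0, 0, 10, 0], [0, 0, 0, 0]])

```text
time: 3.35
tool_pos: [0.5223, 0.1303, 0.1067]
tool_rot: [0.005, -0.129, 0.992, 0.003]
contact_force: [-0.5, -0.3, 0.2]
gripper_width: 0.45
```

```bash
python3 go.py 523 119 54 13.9
```

```text
shift [  2.8 -11.3  52.6] turn 0.9 pos [522.3 130.3 106.7] tilt [-0.0114  0.0038] w 0.45 F [-0.5 -0.3  0.2] t 3.35 q [ 0.1  -0.05  1.93  0.01  1.25 -1.73]
```

step_arm(steps=[[0, 0, 0, 0], [2, -8, 0, 0.9], [0, 0, 0, 0], [0, 0, 0, 0]])

```text
time: 3.75
tool_pos: [0.5248, 0.123, 0.1116]
tool_rot: [0.009, -0.122, 0.993, 0.003]
contact_force: [-0.2, 0.1, 0.0]
gripper_width: 0.453
```

```bash
python3 go.py 523 119 54 13.9
```

```text
shift [ 3.8 -3.6 57.6] turn 0.1 pos [524.8 123.  111.6] tilt [-0.0187  0.0031] w 0.453 F [-0.2  0.1  0. ] t 3.75 q [ 0.09 -0.06  1.93  0.01  1.25 -1.73]
```

step_arm(steps=[[2, -2, 15, 0], [1, -1, 15, 0], [0, 0, 12, 0], [0, 0, 8, 0], [0, 0, 0, 0]])

```text
time: 4.25
tool_pos: [0.5233, 0.1188, 0.0574]
tool_rot: [0.009, -0.121, 0.993, 0.003]
contact_force: [-0.3, -0.2, -0.6]
gripper_width: 0.45
```

```bash
python3 go.py 523 119 54 13.9
```

```text
shift [0.3 0.3 3.4] turn 0.0 pos [523.3 118.8  57.4] tilt [-0.0188  0.0031] w 0.45 F [-0.3 -0.2 -0.6] t 4.25 q [ 0.08  0.01  1.97  0.01  1.15 -1.74]
```

step_arm(steps=[[0, 0, 3, 0], [0, 0, 0, 0], [0, 0, 0, 0], [0, 0, 0, 0], [0, 0, 0, 0]], claw=0)

```text
time: 4.75
tool_pos: [0.5236, 0.119, 0.0541]
tool_rot: [0.009, -0.121, 0.993, 0.003]
contact_force: [-0.6, -0.5, -0.4]
gripper_width: 0.106
```

step_arm(steps=[[0, 0, -10, 0], [0, 0, -20, 0], [0, 0, -25, 0], [0, 0, -25, 0], [0, 0, -20, 0], [0, 0, -10, 0], [0, 0, -5, 0], [0, 0, 0, 0]])

```text
time: 5.55
tool_pos: [0.5218, 0.1182, 0.1784]
tool_rot: [0.011, -0.121, 0.993, 0.003]
contact_force: [-0.1, 0.8, -1.4]
gripper_width: 0.105
```

```bash
python3 go.py 564.6 -134.7 180 0; python3 look.py w2
```

```text
shift [  19.4 -255.8   -2.7] turn 13.9 pos [521.8 118.2 178.4] tilt [-0.0225  0.0026] w 0.105 F [-0.1  0.8 -1.4] t 5.55 q [ 0.08 -0.14  1.89  0.01  1.37 -1.73]
blade [ 515  151   43  128 1264] (array([471. , 250.7]), 81.6, 11.3, 10.6) [0.0895 0.0903 0.0912]
blade [ 416  187   22  142 1952] (array([514.8, 195.8]), 95.8, 9.9, 17.5) [0.0896 0.0904 0.0912]
blade [618 192  22 119 615] (array([478.8, 320.5]), 79.2, 11.8, 16.8) [0.0893 0.0902 0.091 ]
```

View pics/w2.png

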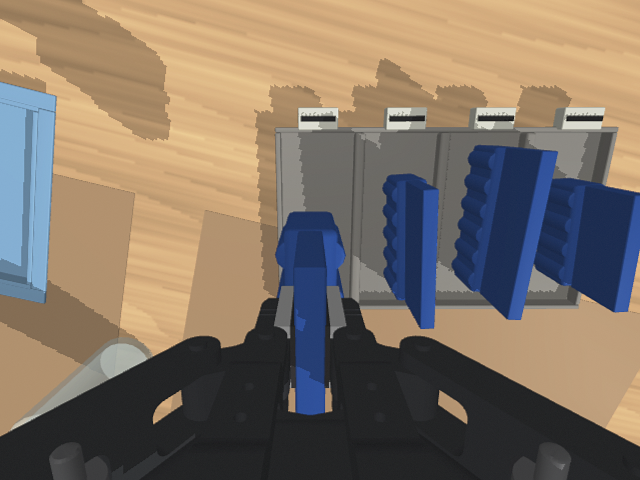

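A is held upright. The glass is at lower left of the wrist view, well clear of the path. Next I move A over to the tray.

step_arm(steps=[[0, 0, 0, 6], [0, 0, 0, 6], [-5, -20, 0, 2], [-6, -35, 0, 0], [-6, -40, 0, 0], [-6, -40, 0, 0], [-6, -40, 0, 0], [-5, -30, 0, 0]])

```text
time: 6.4
tool_pos: [0.5486, -0.0894, 0.1631]
tool_rot: [0.0, 0.002, 1.0, 0.006]
contact_force: [0.3, 0.4, -0.2]
gripper_width: 0.107
```

step_arm(steps=[[-4, -20, 0, 0], [-2, -10, 0, 0], [0, -3, 0, 0], [0, 0, 0, 0]])

```text
time: 6.8
tool_pos: [0.5519, -0.1261, 0.1568]
tool_rot: [-0.005, 0.004, 1.0, 0.007]
contact_force: [1.5, 0.3, -0.6]
gripper_width: 0.108
```

```bash
python3 go.py 564.6 -134.7 62 0; cat > tray.py <<'E'
from h import *
import sys
im,P,H=cloud(sys.argv[1]);cv2.imwrite(f"pics/{sys.argv[2]}.png",im[:,:,::-1])
h,s,v=[H[...,i].astype(int) for i in range(3)]
for st,p in blobs((h>98)&(h<118)&(s>60)&(s<185)&(v>70)&(P[...,2]<.013)&(P[...,2]>.002)&(P[...,1]<0),P,300): print('floor',st,rect(p[:,:2]),np.median(p[:,2]).round(4))
for st,p in blobs((h>105)&(h<130)&(s>170)&(P[...,2]>.03)&(P[...,1]<0),P,60):
    q=p[p[:,2]>p[:,2].max()-.008]
    print('blue',st,rect(p[:,:2]),'top',rect(q[:,:2]),'z',p[:,2].min().round(4),p[:,2].max().round(4))
E
python3 tray.py wrist w3
```

```text
shift [-13.7  -9.8  94.5] turn -0.5 pos [ 551.9 -126.1  156.8] tilt [0.0092 0.0144] w 0.108 F [ 1.5  0.3 -0.6] t 6.8 q [-0.36 -0.02  1.81  0.01  1.36 -1.93]
floor [ 256  149   80  152 6404] (array([ 552.2, -134. ]), 123.1, 58.7, 0.1) 0.0066
floor [   75   151    99   181 13082] (array([ 564. , -268.4]), 147.1, 57.1, 0.3) 0.0067
floor [  166   150    88   181 13159] (array([ 564.1, -201.2]), 146.8, 57.8, -0.1) 0.0066
floor [    0   152    94   181 12446] (array([ 564.1, -334.9]), 146.9, 56.8, 0.7) 0.0068
blue [ 276  213   69  202 6170] (array([ 546.6, -125.6]), 55.1, 28.6, -0.1) top (array([ 547.4, -126.4]), 53.4, 10.0, -0.4) z 0.1162 0.1966
```

View pics/w3.png

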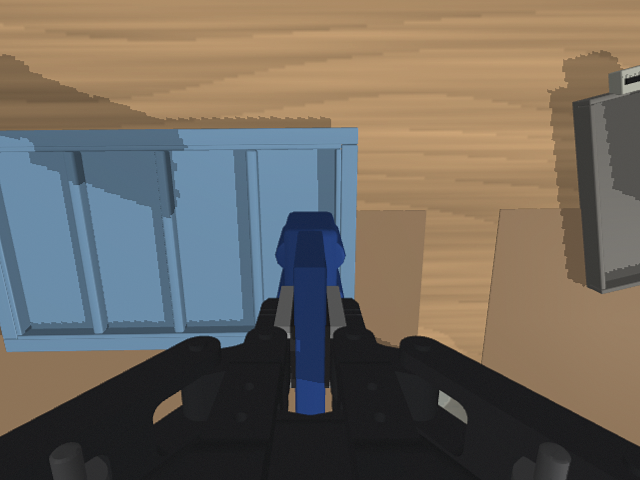

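step_arm(steps=[[-4, -3, 5, -0.5], [-4, -3, 15, 0], [-3, -2, 20, 0], [-1, -1, 20, 0], [0, 0, 15, 0], [0, 0, 10, 0], [0, 0, 5, 0], [0, 0, 0, 0]])

```text
time: 7.65
tool_pos: [0.5639, -0.129, 0.0587]
tool_rot: [-0.005, -0.004, 1.0, 0.008]
contact_force: [-0.2, -0.2, -0.7]
gripper_width: 0.111
```

```bash
python3 go.py 564.4 -134.5 55 0
```

```text
shift [-0.5 -5.5  3.6] turn 0.5 pos [ 563.9 -129.    58.7] tilt [0.0099 0.0158] w 0.111 F [-0.2 -0.2 -0.7] t 7.65 q [-0.36  0.12  1.85  0.01  1.19 -1.94]
```

step_arm(steps=[[0, -3, 0, 0.5], [0, -2.5, 0, 0], [0, 0, 1.5, 0], [0, 0, 1, 0], [0, 0, 0, 0]])

```text
time: 8.15
tool_pos: [0.5661, -0.136, 0.0593]
tool_rot: [-0.002, 0.001, 1.0, 0.007]
contact_force: [-1.1, -0.1, -0.4]
gripper_width: 0.107
```

```bash
python3 go.py 564.4 -134.5 55 0
```

```text
shift [1.7 1.5 4.3] turn -0.1 pos [ 566.1 -136.    59.3] tilt [0.0044 0.0134] w 0.107 F [-1.1 -0.1 -0.4] t 8.15 q [-0.37  0.12  1.84  0.01  1.19 -1.94]
```

step_arm(steps=[[1, 1, 3, 0], [0, 0, 3, 0], [0, 0, 0, 0]])

```text
time: 8.45
tool_pos: [0.5657, -0.1351, 0.054]
tool_rot: [-0.001, 0.001, 1.0, 0.006]
contact_force: [-1.5, 1.1, 0.2]
gripper_width: 0.111
```

```bash
python3 go.py 564.4 -134.5 55 0
```

```text
shift [ 1.3  0.6 -1. ] turn -0.1 pos [ 565.7 -135.1   54. ] tilt [0.0027 0.0128] w 0.111 F [-1.5  1.1  0.2] t 8.45 q [-0.37  0.13  1.84  0.01  1.17 -1.94]
```

step_arm(steps=[[0, 0, 2, 0], [0, 0, 0, 0]])

```text
time: 8.65
tool_pos: [0.5661, -0.1352, 0.0544]
tool_rot: [-0.002, 0.0, 1.0, 0.006]
contact_force: [-0.6, 0.5, -0.4]
gripper_width: 0.113
```

step_arm(steps=[[0, 0, 0, 0], [0, 0, 0, 0], [0, 0, 0, 0]], claw=45)

```text
time: 8.95
tool_pos: [0.5663, -0.1351, 0.0541]
tool_rot: [-0.001, 0.0, 1.0, 0.006]
contact_force: [-0.6, -0.3, -0.1]
gripper_width: 0.453
```

step_arm(steps=[[0, 0, -10, 0], [0, 0, -25, 0], [0, 0, -35, 0], [0, 0, -35, 0], [0, 0, -30, 0], [0, 0, -15, 0], [0, 0, -5, 0], [0, 0, 0, 0]])

```text
time: 9.75
tool_pos: [0.5653, -0.1367, 0.2151]
tool_rot: [-0.003, 0.0, 1.0, 0.007]
contact_force: [-0.6, 0.6, 0.5]
gripper_width: 0.453
```

```bash
python3 go.py 515 195 200 17.6;python3 tray.py wrist w4
```

```text
shift [ 50.5 331.4  20. ] turn -17.7 pos [ 565.3 -136.7  215.1] tilt [0.0061 0.0139] w 0.453 F [-0.6  0.6  0.5] t 9.75 q [-0.37 -0.03  1.73  0.01  1.46 -1.94]
floor [ 201  131   71  157 9670] (array([ 563.7, -200.9]), 146.7, 58.1, -0.0) 0.0067
floor [ 276  131   68  157 7107] (array([ 563.7, -133.9]), 146.7, 59.2, 0.0) 0.0066
floor [  49  132   86  157 9558] (array([ 564. , -334.6]), 146.3, 55.4, 0.2) 0.0068
floor [ 125  132   78  156 9624] (array([ 564.1, -268.1]), 146.4, 57.2, 0.2) 0.0067
blue [ 293  183   34   93 2122] (array([ 565.1, -134.7]), 63.3, 27.7, -0.6) top (array([ 565.1, -135.1]), 63.2, 9.7, 0.2) z 0.0315 0.0926
```

A stands at (565.1, -135.0), within about 1 mm of its slot's middle. Next is C.

step_arm(steps=[[4, 25, 0, 0], [6, 42, 0, 0], [6, 45, 0, 0], [7, 45, 0, 0], [7, 45, 0, 0], [7, 45, 0, 0], [6, 45, 0, 0], [5, 35, 0, 0]])

```text
time: 10.6
tool_pos: [0.5089, 0.1977, 0.2011]
tool_rot: [-0.018, 0.006, 1.0, 0.007]
contact_force: [1.2, 0.7, 0.7]
gripper_width: 0.451
```

step_arm(steps=[[2, 10, 5, -5.9], [0, 0, 5, -5.9], [0, 0, 5, -5.9], [0, 0, 0, 0]])

```text
time: 11.0
tool_pos: [0.4997, 0.2132, 0.176]
tool_rot: [-0.024, -0.158, 0.987, 0.01]
contact_force: [-1.2, -0.0, -0.2]
gripper_width: 0.451
```

```bash
python3 go.py 515 195 54 17.6; python3 look.py w5
```

```text
shift [-14.3 -25.3 120.9] turn 0.6 pos [499.7 213.2 176. ] tilt [0.0448 0.0273] w 0.451 F [-1.2 -0.  -0.2] t 11.0 q [ 0.25 -0.07  1.83  0.02  1.43 -1.64]
blade [ 362  165   33  122 1804] (array([469.7, 250.8]), 78.6, 10.1, 11.9) [0.0896 0.0905 0.0914]
blade [ 264  193   18  145 2275] (array([514.9, 196.1]), 95.6, 10.1, 17.7) [0.0895 0.0905 0.0913]
blade [ 459  212   28  114 1218] (array([477.3, 320.1]), 75.9, 10.6, 18.3) [0.0895 0.0904 0.0912]
```

The fast sideways moves make the arm sag and leave a small tool tilt (2.6°). I'll use gentler moves and try an abrupt stop after a quick descent to take the tilt out.

step_arm(steps=[[-3, -5, -15, 0.6], [-4, -7, -20, 0], [-4, -7, -20, 0], [-2, -4, -10, 0], [0, 0, -5, 0], [0, 0, 40, 0], [0, 0, 40, 0], [0, 0, 0, 0]])

```text
time: 11.85
tool_pos: [0.5222, 0.1921, 0.1705]
tool_rot: [-0.022, -0.144, 0.989, 0.01]
contact_force: [-0.2, -0.0, -1.2]
gripper_width: 0.452
```

step_arm(steps=[[0, 0, 0, 0], [0, 0, 0, 0]])

```text
time: 12.05
tool_pos: [0.5225, 0.1922, 0.1722]
tool_rot: [-0.022, -0.144, 0.989, 0.01]
contact_force: [-0.3, -0.5, 0.0]
gripper_width: 0.452
```

```bash
python3 go.py 515 195.5 54 17.6
```

```text
shift [  1.4   2.3 118.5] turn -1.1 pos [522.5 192.2 172.2] tilt [0.0406 0.0254] w 0.452 F [-0.3 -0.5  0. ] t 12.05 q [ 0.21 -0.04  1.81  0.02  1.42 -1.66]
```

step_arm(steps=[[0, 0, 20, -1.1], [0, 1, 30, 0], [1, 1, 30, 0], [0, 0, 30, 0], [0, 0, 0, 0], [0, 0, 0, 0]])

```text
time: 12.65
tool_pos: [0.5268, 0.1979, 0.0753]
tool_rot: [-0.01, -0.154, 0.988, 0.011]
contact_force: [-0.0, 0.5, 0.2]
gripper_width: 0.451
```

```bash
python3 go.py 515 195.5 54 17.6
```

```text
shift [11.7  0.8 21.5] turn 0.1 pos [526.8 197.9  75.3] tilt [0.0156 0.024 ] w 0.451 F [-0.   0.5  0.2] t 12.65 q [ 0.22  0.06  1.87  0.02  1.22 -1.67]
```

step_arm(steps=[[5, 0, 5, 0], [5, 0, 8, 0], [2, 0, 6, 0], [0, 0, 2, 0], [0, 0, 0, 0]])

```text
time: 13.15
tool_pos: [0.5185, 0.1953, 0.0603]
tool_rot: [-0.004, -0.154, 0.988, 0.011]
contact_force: [-0.3, -1.2, 0.2]
gripper_width: 0.447
```

```bash
python3 go.py 515 195.5 54 17.6
```

```text
shift [3.2 1.1 6.3] turn 0.1 pos [518.5 195.3  60.3] tilt [0.0044 0.0229] w 0.447 F [-0.3 -1.2  0.2] t 13.15 q [ 0.21  0.06  1.91  0.02  1.18 -1.67]
```

step_arm(steps=[[3, 1, 4, 0], [1, 0, 3, 0], [0, 0, 0, 0]])

```text
time: 13.45
tool_pos: [0.5142, 0.1952, 0.053]
tool_rot: [-0.004, -0.154, 0.988, 0.011]
contact_force: [-0.3, -0.0, -0.6]
gripper_width: 0.447
```

step_arm(steps=[[0, 0, 0, 0], [0, 0, 0, 0], [0, 0, 0, 0], [0, 0, 0, 0]], claw=0)

```text
time: 13.85
tool_pos: [0.5144, 0.1952, 0.0531]
tool_rot: [-0.004, -0.154, 0.988, 0.011]
contact_force: [0.1, -0.4, -1.1]
gripper_width: 0.106
```

step_arm(steps=[[0, 0, -10, 0], [0, 0, -20, 0], [0, 0, -30, 0], [0, 0, -30, 0], [0, 0, -25, 0], [0, 0, -15, 0], [0, 0, -8, 0], [0, 0, 0, 0]])

```text
time: 14.65
tool_pos: [0.5142, 0.192, 0.1971]
tool_rot: [-0.006, -0.154, 0.988, 0.011]
contact_force: [-0.3, -0.1, -0.8]
gripper_width: 0.11
```

```bash
python3 go.py 564.2 -201 180 0
```

```text
shift [  71.6 -390.     8.4] turn 17.7 pos [514.2 192.  197.1] tilt [0.0078 0.0238] w 0.11 F [-0.3 -0.1 -0.8] t 14.65 q [ 0.21 -0.1   1.82  0.02  1.43 -1.67]
```

step_arm(steps=[[0, 0, 0, 4.5], [0, 0, 0, 4.5], [0, 0, 0, 4.5], [-2, -12, 0, 4], [-3, -22, -1, 0], [-4, -28, -1, 0], [-4, -28, -1, 0], [-4, -28, -1, 0]])

```text
time: 15.45
tool_pos: [0.5243, 0.0728, 0.1844]
tool_rot: [-0.018, 0.002, 1.0, 0.009]
contact_force: [0.3, 0.5, -0.9]
gripper_width: 0.105
```

step_arm(steps=[[-4, -28, -1, 0], [-4, -28, -1, 0], [-4, -28, -1, 0], [-4, -28, -1, 0], [-4, -28, -1, 0], [-3, -28, -1, 0], [-3, -26, -1, 0], [-2, -24, 0, 0]])

```text
time: 16.25
tool_pos: [0.5443, -0.153, 0.1697]
tool_rot: [-0.03, 0.002, 0.999, 0.013]
contact_force: [-0.0, 0.8, -0.9]
gripper_width: 0.106
```

```bash
python3 go.py 564.2 -201 180 0
```

```text
shift [-19.4 -47.6 -12.7] turn -0.3 pos [ 544.3 -153.   169.7] tilt [0.0609 0.0249] w 0.106 F [-0.   0.8 -0.9] t 16.25 q [-0.41  0.    1.77 -0.    1.44 -1.97]
```

step_arm(steps=[[-6, -18, -8, -0.3], [-6, -14, -8, 0], [-4, -8, -5, 0], [-2, -4, 0, 0], [0, 0, 30, 0], [0, 0, 0, 0], [0, 0, 0, 0]])

```text
time: 16.95
tool_pos: [0.5601, -0.1991, 0.1524]
tool_rot: [-0.035, 0.0, 0.999, 0.015]
contact_force: [0.1, -0.1, -0.4]
gripper_width: 0.11
```

```bash
python3 go.py 564.2 -201 55 0
```

```text
shift [-10.9  -4.9  96.8] turn -0.1 pos [ 560.1 -199.1  152.4] tilt [0.0699 0.0302] w 0.11 F [ 0.1 -0.1 -0.4] t 16.95 q [-0.46  0.09  1.71 -0.    1.42 -2.03]
```

step_arm(steps=[[-2, -1, 20, 0], [-2, -1, 30, 0], [-2, -1, 25, 0], [0, 0, 0, 0], [0, 0, 0, 0]])

```text
time: 17.45
tool_pos: [0.5652, -0.1992, 0.0828]
tool_rot: [-0.031, -0.001, 0.999, 0.013]
contact_force: [-0.2, 0.2, 1.2]
gripper_width: 0.111
```

```bash
python3 go.py 564.2 -201 55 0; python3 tray.py wrist w6
```

```text
shift [-0.7 -2.6 27.7] turn 0.1 pos [ 565.2 -199.2   82.8] tilt [0.0613 0.0265] w 0.111 F [-0.2  0.2  1.2] t 17.45 q [-0.46  0.17  1.75 -0.    1.29 -2.03]
floor [    8   133   129   244 23656] (array([ 564.1, -334. ]), 147.2, 57.1, -0.1) 0.0068
floor [  130   133   115   223 20865] (array([ 558.2, -266.2]), 135.6, 60.3, 0.2) 0.0067
floor [ 250  133  110  181 9342] (array([ 543.4, -199. ]), 106.6, 61.2, 0.8) 0.0066
floor [  367   134   109   214 11411] (array([ 556.8, -132.8]), 132.8, 58.0, 0.1) 0.0066
blue [ 275  184   71  231 7693] (array([ 564.7, -198.6]), 96.6, 28.8, 0.4) top (array([ 554.3, -200.1]), 68.4, 10.0, 0.0) z 0.0483 0.1246
blue [ 400  215   35  121 1314] (array([ 564.5, -144. ]), 63.1, 13.7, -4.4) top (array([ 585.8, -139.7]), 2.6, 0.6, 10.8) z 0.0313 0.0651
blue [ 453  230   38  132 2797] (array([ 560. , -135.1]), 52.9, 10.7, -0.1) top (array([ 560. , -135.1]), 52.9, 10.7, -0.1) z 0.0765 0.0925
```

View pics/w6.png

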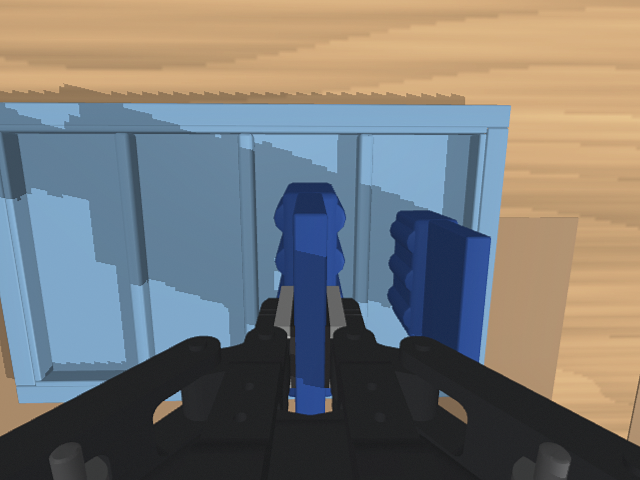

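step_arm(steps=[[0, -1.5, 10, 0], [0, -1, 8, 0], [0, 0, 5, 0], [0, 0, 0, 0]])

```text
time: 17.9
tool_pos: [0.5662, -0.2022, 0.0627]
tool_rot: [-0.027, -0.001, 1.0, 0.012]
contact_force: [-0.0, 1.0, -1.2]
gripper_width: 0.11
```

```bash
python3 go.py 564.2 -201 55 0
```

```text
shift [1.5 1.1 7.9] turn 0.1 pos [ 566.2 -202.2   62.7] tilt [0.0549 0.0233] w 0.11 F [-0.   1.  -1.2] t 17.9 q [-0.46  0.19  1.76 -0.    1.25 -2.04]
```

step_arm(steps=[[1, 1, 5, 0], [0, 0, 3, 0], [0, 0, 2, 0], [0, 0, 0, 0]])

```text
time: 18.3
tool_pos: [0.5653, -0.2015, 0.0559]
tool_rot: [-0.027, -0.002, 1.0, 0.011]
contact_force: [0.1, 0.2, -1.5]
gripper_width: 0.107
```

```bash
python3 go.py 564.2 -201 53 0
```

```text
shift [0.9 0.4 2.9] turn 0.1 pos [ 565.3 -201.5   55.9] tilt [0.0546 0.0228] w 0.107 F [ 0.1  0.2 -1.5] t 18.3 q [-0.46  0.2   1.76 -0.    1.24 -2.04]
```

step_arm(steps=[[0.5, 0, 3, 0], [0, 0, 2, 0], [0, 0, 0, 0]])

```text
time: 18.6
tool_pos: [0.5659, -0.2019, 0.0556]
tool_rot: [-0.026, -0.002, 1.0, 0.011]
contact_force: [-0.3, -0.5, -0.7]
gripper_width: 0.107
```

step_arm(steps=[[0, 0, 2, 0], [0, 0, 0, 0]])

```text
time: 18.8
tool_pos: [0.5662, -0.2022, 0.0552]
tool_rot: [-0.026, -0.002, 1.0, 0.011]
contact_force: [-0.5, 0.9, -0.8]
gripper_width: 0.106
```

```bash
python3 go.py 564.2 -201 53 0
```

```text
shift [1.9 1.2 2.4] turn 0.2 pos [ 566.2 -202.2   55.2] tilt [0.0523 0.0214] w 0.106 F [-0.5  0.9 -0.8] t 18.8 q [-0.46  0.2   1.76 -0.    1.24 -2.04]
```

step_arm(steps=[[0, 0, 0, 0], [0, 0, 0, 0], [0, 0, 0, 0]], claw=45)

```text
time: 19.1
tool_pos: [0.5659, -0.2021, 0.0539]
tool_rot: [-0.026, -0.002, 1.0, 0.011]
contact_force: [0.7, -0.1, -0.8]
gripper_width: 0.448
```

step_arm(steps=[[0, 0, -8, 0], [0, 0, -20, 0], [0, 0, -25, 0], [0, 0, -25, 0], [0, 0, -25, 0], [0, 0, -20, 0], [0, 0, -10, 0], [0, 0, 0, 0]])

```text
time: 19.9
tool_pos: [0.5724, -0.2047, 0.1919]
tool_rot: [-0.028, -0.002, 1.0, 0.011]
contact_force: [0.3, 1.2, -0.7]
gripper_width: 0.45
```

```bash
python3 go.py 483 252 200 11.7; python3 tray.py wrist w7
```

```text
shift [ 87.8 457.    7.1] turn -11.5 pos [ 572.4 -204.7  191.9] tilt [0.0552 0.0227] w 0.45 F [ 0.3  1.2 -0.7] t 19.9 q [-0.46  0.08  1.65 -0.    1.47 -2.04]
floor [  114   132    82   169 11104] (array([ 563.7, -333.7]), 146.8, 57.0, 0.2) 0.0067
floor [  195   133    75   167 10834] (array([ 563.7, -266.9]), 146.7, 59.3, 0.2) 0.0066
floor [ 275  133   73  167 6851] (array([ 563.6, -199.8]), 146.7, 60.4, 0.0) 0.0066
floor [ 352  133   73  167 6412] (array([ 563.6, -133.2]), 146.9, 58.4, 0.4) 0.0065
blue [ 292  167   37  140 3112] (array([ 564.9, -201.3]), 95.5, 28.3, -0.0) top (array([ 564.9, -201.4]), 95.5, 9.8, 0.1) z 0.0309 0.0928
blue [ 377  187   42   98 1500] (array([ 564.9, -138.6]), 63.7, 21.0, -4.8) top (array([ 565.3, -135.2]), 63.3, 10.3, 0.1) z 0.0311 0.0928
blue [292 201   8  25  62] (array([ 553.2, -212.5]), 19.2, 5.5, -0.4) top (array([ 553.2, -212.5]), 19.2, 5.5, -0.4) z 0.0323 0.0476
blue [371 203  24  72 462] (array([ 570.9, -144.7]), 51.4, 10.4, 0.0) top (array([ 593.9, -139.9]), 3.9, 0.5, 4.1) z 0.0301 0.0735
```

C stands at (564.9, -201.4), which is good. Next is D.

step_arm(steps=[[3, 15, -2, 0], [5, 30, -2, 0], [6, 35, -2, 0], [7, 35, -2, 0], [7, 35, -2, 0], [7, 35, -2, 0], [7, 35, -2, 0], [7, 35, -2, 0]])

```text
time: 20.75
tool_pos: [0.5132, 0.0626, 0.2044]
tool_rot: [-0.039, 0.001, 0.999, 0.016]
contact_force: [0.3, 0.5, 0.8]
gripper_width: 0.448
```

step_arm(steps=[[6, 35, -2, 0], [6, 35, -2, 0], [6, 35, -2, 0], [5, 30, -1, -3], [4, 20, 0, -3], [3, 12, 0, -3], [0, 5, 0, -2.5], [0, 0, 0, 0]])

```text
time: 21.55
tool_pos: [0.4657, 0.2481, 0.2086]
tool_rot: [-0.048, -0.108, 0.993, 0.02]
contact_force: [0.0, -1.0, 0.3]
gripper_width: 0.45
```

```bash
python3 go.py 484 253 54 11.7; python3 look.py w8
```

```text
shift [-32.9  -6.8 152.1] turn 0.6 pos [465.7 248.1 208.6] tilt [0.091  0.0496] w 0.45 F [ 0.  -1.   0.3] t 21.55 q [ 0.32 -0.11  1.82  0.06  1.52 -1.48]
blade [ 297  201   15  149 1894] (array([485.1, 254.1]), 111.7, 10.0, 11.7) [0.0895 0.0904 0.0913]
blade [381 233  20  76 875] (array([468. , 317.2]), 56.6, 10.1, 17.4) [0.0894 0.0904 0.0912]
```

step_arm(steps=[[-10, -2, 0, 0.6], [-10, -2, 0, 0], [-10, -2, 0, 0], [-5, 0, 0, 0], [0, 0, 0, 0]])

```text
time: 22.1
tool_pos: [0.5049, 0.2468, 0.2034]
tool_rot: [-0.049, -0.1, 0.994, 0.019]
contact_force: [-0.0, -0.4, -0.7]
gripper_width: 0.45
```

```bash
python3 go.py 485 254 54 11.7
```

```text
shift [  4.    3.9 150.8] turn -0.4 pos [504.9 246.8 203.4] tilt [0.0933 0.0475] w 0.45 F [-0.  -0.4 -0.7] t 22.1 q [ 0.29 -0.02  1.74  0.06  1.51 -1.48]
```

step_arm(steps=[[0, 0, 45, 0], [0, 0, 45, 0], [0, 0, 0, 0], [0, 0, 0, 0]])

```text
time: 22.5
tool_pos: [0.499, 0.2495, 0.1152]
tool_rot: [-0.046, -0.099, 0.994, 0.02]
contact_force: [-0.2, 0.1, 0.6]
gripper_width: 0.448
```

```bash
python3 go.py 485 254 54 11.7
```

```text
shift [ 7.4  4.2 62.4] turn -0.5 pos [499.  249.5 115.2] tilt [0.0876 0.048 ] w 0.448 F [-0.2  0.1  0.6] t 22.5 q [ 0.3   0.04  1.83  0.06  1.36 -1.48]
```

step_arm(steps=[[40, 0, 0, 0], [40, 0, 0, 0], [0, 0, 0, 0], [0, 0, 0, 0]])

```text
time: 22.9
tool_pos: [0.4229, 0.234, 0.129]
tool_rot: [-0.043, -0.098, 0.994, 0.02]
contact_force: [0.6, 0.5, 0.2]
gripper_width: 0.452
```

```bash
python3 go.py 485 254 54 11.7
```

```text
shift [-70.7   3.8  69.8] turn -0.5 pos [422.9 234.  129. ] tilt [0.0805 0.049 ] w 0.452 F [0.6 0.5 0.2] t 22.9 q [ 0.32 -0.16  2.    0.06  1.38 -1.46]
```

step_arm(steps=[[-12, 0, 0, 0], [-12, 0, 0, 0], [-12, 0, 0, 0], [-12, 0, 0, 0], [-10, 0, 0, 0], [-5, 0, 0, 0], [-2, 0, 0, 0], [0, 0, 0, 0]])

```text
time: 23.7
tool_pos: [0.5025, 0.2498, 0.1297]
tool_rot: [-0.037, -0.098, 0.994, 0.022]
contact_force: [0.9, -0.4, -0.3]
gripper_width: 0.449
```

```bash
python3 go.py 485 254 54 11.7
```

```text
shift [11.1  3.7 76.9] turn -0.6 pos [502.5 249.8 129.7] tilt [0.0685 0.0501] w 0.449 F [ 0.9 -0.4 -0.3] t 23.7 q [ 0.3   0.02  1.82  0.06  1.36 -1.48]
```

step_arm(steps=[[30, 0, 0, 0], [30, 0, 0, 0], [0, 0, 0, 0], [-12, 0, 0, 0], [-12, 0, 0, 0], [-12, 0, 0, 0], [-12, 0, 0, 0], [-5, 0, 0, 0]])

```text
time: 24.5
tool_pos: [0.5011, 0.2493, 0.1295]
tool_rot: [-0.035, -0.097, 0.994, 0.022]
contact_force: [-0.7, -0.2, -0.1]
gripper_width: 0.45
```

```bash
python3 go.py 485 254 54 11.7
```

```text
shift [ 9.9  3.9 76.7] turn -0.6 pos [501.1 249.3 129.5] tilt [0.0662 0.0502] w 0.45 F [-0.7 -0.2 -0.1] t 24.5 q [ 0.3   0.02  1.83  0.06  1.36 -1.48]
```

step_arm(steps=[[30, 0, 0, 0], [30, 0, 0, 0], [0, 0, 0, 0], [-12, 0, 0, 0], [-12, 0, 0, 0], [-12, 0, 0, 0], [-12, 0, 0, 0], [-5, 0, 0, 0]])

```text
time: 25.3
tool_pos: [0.5079, 0.2497, 0.1294]
tool_rot: [-0.033, -0.096, 0.995, 0.022]
contact_force: [-0.4, 0.4, 0.2]
gripper_width: 0.447
```

```bash
python3 go.py 485 254 54 11.7
```

```text
shift [16.9  4.8 76.9] turn -0.8 pos [507.9 249.7 129.4] tilt [0.0618 0.0502] w 0.447 F [-0.4  0.4  0.2] t 25.3 q [ 0.3   0.03  1.81  0.06  1.36 -1.48]
```

step_arm(steps=[[4, 1, 5, -0.8], [6, 2, 15, 0], [4, 1, 25, 0], [2, 0, 20, 0], [0, 0, 0, 0], [0, 0, 0, 0]])

```text
time: 25.9
tool_pos: [0.4853, 0.2531, 0.0599]
tool_rot: [-0.034, -0.103, 0.994, 0.022]
contact_force: [-1.0, -0.4, -0.1]
gripper_width: 0.446
```

```bash
python3 go.py 485 254 54 11.7
```

```text
shift [-0.3  0.6  6. ] turn 0.1 pos [485.3 253.1  59.9] tilt [0.0637 0.051 ] w 0.446 F [-1.  -0.4 -0.1] t 25.9 q [ 0.32  0.07  1.9   0.06  1.23 -1.49]
```

step_arm(steps=[[0, 0, 4, 0], [0, 0, 2, 0], [0, 0, 0, 0]])

```text
time: 26.2
tool_pos: [0.4856, 0.2537, 0.0553]
tool_rot: [-0.033, -0.104, 0.994, 0.022]
contact_force: [-0.5, 0.0, -0.4]
gripper_width: 0.447
```

step_arm(steps=[[0, 0, 0, 0], [0, 0, 0, 0], [0, 0, 0, 0], [0, 0, 0, 0]], claw=0)

```text
time: 26.6
tool_pos: [0.4872, 0.254, 0.0571]
tool_rot: [-0.031, -0.103, 0.994, 0.023]
contact_force: [-0.2, 1.0, -2.0]
gripper_width: 0.11
```

step_arm(steps=[[0, 0, -10, 0], [0, 0, -20, 0], [0, 0, -30, 0], [0, 0, -30, 0], [0, 0, -30, 0], [0, 0, -20, 0], [0, 0, -8, 0], [0, 0, 0, 0]])

```text
time: 27.4
tool_pos: [0.4958, 0.2479, 0.2116]
tool_rot: [-0.033, -0.103, 0.994, 0.023]
contact_force: [-0.7, 0.9, -2.0]
gripper_width: 0.11
```

```bash
python3 go.py 485 254 54 11.7
```

```text
shift [-2.000e-01 -1.000e-01  1.581e+02] turn 0.1 pos [495.8 247.9 211.6] tilt [0.0605 0.0526] w 0.11 F [-0.7  0.9 -2. ] t 27.4 q [ 0.3  -0.07  1.77  0.06  1.5  -1.48]
```

step_arm(steps=[[-3.4, -15, -1, 1.6], [-6.5, -28.3, -1.9, 3], [-8.6, -37.7, -2.5, 4], [-8.6, -37.7, -2.5, 4], [-8.6, -37.7, -2.5, 4], [-8.6, -37.7, -2.5, 4], [-8.6, -37.7, -2.5, 4], [-8.6, -37.7, -2.5, 4]])

```text
time: 28.2
tool_pos: [0.5484, -0.0322, 0.201]
tool_rot: [-0.048, 0.156, 0.987, 0.011]
contact_force: [0.3, -0.1, -1.0]
gripper_width: 0.107
```

```bash
python3 go.py 564 -267 200 0
```

```text
shift [ -86.8 -218.6   -9.2] turn -18.0 pos [548.4 -32.2 201. ] tilt [0.0979 0.0074] w 0.107 F [ 0.3 -0.1 -1. ] t 28.2 q [-0.2  -0.04  1.76  0.02  1.52 -1.46]
```

step_arm(steps=[[-1, -15, 0, -6], [-1, -30, -1, -6], [-2, -42, -2, -6], [-3, -45, -2, 0], [-3, -40, -2, 0], [-3, -25, 0, 0], [-1, -12, 0, 0], [0, 0, 0, 0]])

```text
time: 29.0
tool_pos: [0.5367, -0.2579, 0.1833]
tool_rot: [-0.057, 0.003, 0.998, 0.023]
contact_force: [0.2, 0.3, -1.0]
gripper_width: 0.105
```

```bash
python3 go.py 564 -267 57 0; python3 tray.py wrist w9
```

```text
shift [-41.6 -14.6 121.8] turn -0.5 pos [ 536.7 -257.9  183.3] tilt [0.1144 0.0454] w 0.105 F [ 0.2  0.3 -1. ] t 29.0 q [-0.56  0.1   1.65 -0.02  1.52 -2.12]
floor [ 336  189   67  159 3503] (array([ 563.5, -198.6]), 145.2, 56.9, -0.0) 0.0067
floor [ 409  188   70  161 5840] (array([ 564., -132.]), 147.3, 56.9, 0.6) 0.0065
floor [  176   190    75   158 10108] (array([ 561.3, -332.9]), 141.3, 57.9, -0.2) 0.0067
floor [ 255  190   28  118 2227] (array([ 542.9, -284.8]), 104.0, 21.3, 0.3) 0.0066
blue [ 283  167   61  186 4518] (array([ 508.8, -253.4]), 61.0, 24.4, 5.3) top (array([ 510.9, -258.9]), 58.5, 10.0, -0.0) z 0.148 0.2224
blue [275 184  24 110 581] (array([ 508.1, -267.1]), 44.0, 8.7, 0.0) top (array([ 515.7, -263.4]), 8.7, 1.2, -0.2) z 0.1501 0.2199
blue [ 377  224   19  123 1601] (array([ 556.8, -201.5]), 79.7, 15.0, -3.8) top (array([ 557. , -201.7]), 79.9, 9.9, 0.0) z 0.0448 0.0926
blue [353 232  14  23  68] (array([ 532.6, -212.4]), 17.9, 6.3, 11.8) top (array([ 532.6, -212.2]), 17.9, 5.9, 11.8) z 0.0349 0.0484
blue [432 243  29  83 773] (array([ 565.3, -144.5]), 63.6, 10.8, -0.1) top (array([ 573.7, -140. ]), 43.2, 0.9, 0.4) z 0.0303 0.0664
blue [466 249  27  95 964] (array([ 565.2, -135.4]), 63.6, 10.4, -0.2) top (array([ 565.3, -135.4]), 63.3, 10.4, -0.2) z 0.0714 0.0926
blue [354 255  17  22  96] (array([ 550.5, -211.2]), 16.9, 7.9, 19.7) top (array([ 552.5, -206.6]), 3.7, 0.3, 6.1) z 0.0405 0.0583
blue [352 277  25  52 257] (array([ 578.8, -211.5]), 42.9, 10.3, -0.2) top (array([ 559.1, -206.5]), 3.4, 0.3, 1.9) z 0.0307 0.0786
blue [ 289  327   42   88 1411] (array([ 560.7, -257.2]), 58.5, 19.3, -0.9) top (array([ 547.3, -259.4]), 31.8, 9.9, 0.0) z 0.169 0.2186
```

View pics/w9.png

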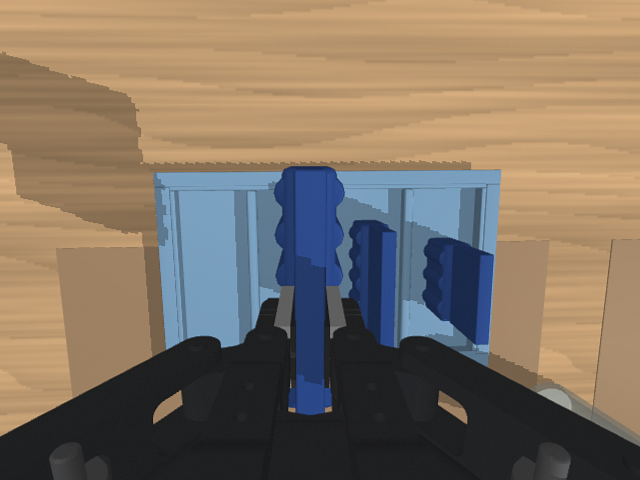

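step_arm(steps=[[-6, -2, 5, -0.5], [-10, -4, 15, 0], [-10, -4, 20, 0], [-8, -3, 20, 0], [-5, -1, 15, 0], [0, 0, 15, 0], [0, 0, 0, 0], [0, 0, 0, 0]])

```text
time: 29.85
tool_pos: [0.5679, -0.2572, 0.0835]
tool_rot: [-0.057, -0.008, 0.998, 0.024]
contact_force: [-0.1, -0.4, -0.5]
gripper_width: 0.108
```

```bash
python3 go.py 564 -267 57 0
```

```text
shift [  1.1 -11.   26.3] turn 0.8 pos [ 567.9 -257.2   83.5] tilt [0.1143 0.0497] w 0.108 F [-0.1 -0.4 -0.5] t 29.85 q [-0.54  0.26  1.65 -0.02  1.36 -2.12]
```

step_arm(steps=[[0, -5, 3, 0.8], [0, -5, 6, 0], [0, -2, 6, 0], [0, 0, 5, 0], [0, 0, 0, 0]])

```text
time: 30.35
tool_pos: [0.5668, -0.2707, 0.0648]
tool_rot: [-0.055, -0.0, 0.998, 0.022]
contact_force: [0.4, -0.2, -0.9]
gripper_width: 0.107
```

```bash
python3 go.py 565 -268 57 0
```

```text
shift [0.9 2.3 8. ] turn -0.1 pos [ 566.8 -270.7   64.8] tilt [0.1105 0.0449] w 0.107 F [ 0.4 -0.2 -0.9] t 30.35 q [-0.55  0.29  1.65 -0.02  1.33 -2.12]
```

step_arm(steps=[[1, 1.5, 3, 0], [0, 0, 3, 0], [0, 0, 2, 0], [0, 0, 0, 0]])

```text
time: 30.75
tool_pos: [0.5656, -0.2693, 0.0598]
tool_rot: [-0.055, -0.0, 0.998, 0.022]
contact_force: [0.2, -0.7, -1.3]
gripper_width: 0.105
```

step_arm(steps=[[0, 0, 3, 0], [0, 0, 2, 0], [0, 0, 0, 0]])

```text
time: 31.05
tool_pos: [0.5662, -0.2697, 0.0596]
tool_rot: [-0.054, -0.001, 0.998, 0.021]
contact_force: [-0.1, 0.1, -0.5]
gripper_width: 0.108
```

```bash
python3 go.py 565 -268 57 0; python3 tray.py side s1
```

```text
shift [0.9 1.6 2.8] turn -0.1 pos [ 566.2 -269.7   59.6] tilt [0.108  0.0424] w 0.108 F [-0.1  0.1 -0.5] t 31.05 q [-0.55  0.29  1.65 -0.02  1.32 -2.12]
floor [442 176  41  38 471] (array([ 549.8, -339.9]), 108.6, 54.5, -2.2) 0.007
floor [354 212  70  53 899] (array([ 566.9, -139.6]), 146.0, 55.4, 0.4) 0.0068
floor [403 224  41  24 387] (array([ 530.4, -206.9]), 70.7, 55.5, -2.1) 0.0068
blue [410 172  47  37 374] (array([ 565.3, -262.5]), 108.8, 18.3, 1.6) top (array([ 528.5, -269. ]), 34.7, 7.4, 1.4) z 0.0335 0.099
blue [395 185  38  26 168] (array([ 563. , -223.5]), 90.9, 62.8, -5.2) top (array([ 563.9, -200.8]), 89.2, 12.0, 1.1) z 0.0314 0.0945
```

View pics/s1.png

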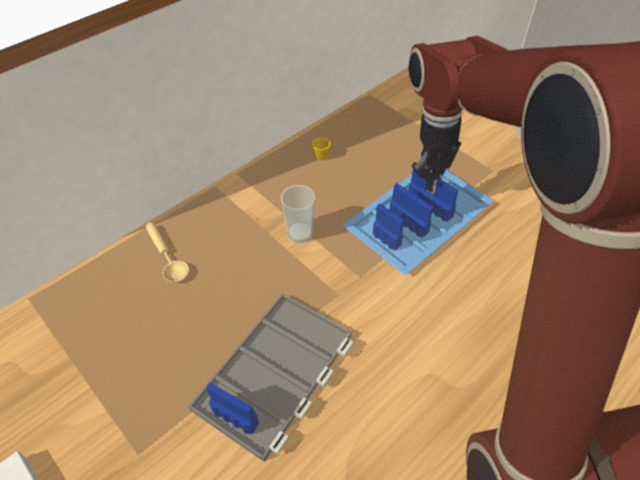

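step_arm(steps=[[1, 1, 6, 0], [0, 0, 6, 0], [0, 0, 0, 0]])

```text
time: 31.4
tool_pos: [0.5662, -0.2709, 0.0599]
tool_rot: [-0.053, -0.001, 0.998, 0.019]
contact_force: [0.6, 0.5, -2.1]
gripper_width: 0.105
```

step_arm(steps=[[0, 0, 0, 0], [0, 0, 0, 0], [0, 0, 0, 0]], claw=45)

```text
time: 31.7
tool_pos: [0.5662, -0.2709, 0.0591]
tool_rot: [-0.053, -0.001, 0.998, 0.019]
contact_force: [0.4, -0.2, -0.0]
gripper_width: 0.451
```

step_arm(steps=[[0, 0, -8, 0], [0, 0, -20, 0], [0, 0, -30, 0], [0, 0, -30, 0], [0, 0, -25, 0], [0, 0, -20, 0], [0, 0, -8, 0], [0, 0, 0, 0]])

```text
time: 32.5
tool_pos: [0.5797, -0.275, 0.2001]
tool_rot: [-0.057, -0.001, 0.998, 0.021]
contact_force: [1.0, -0.7, -0.6]
gripper_width: 0.452
```

```bash
python3 go.py 479 320 200 17.6; python3 tray.py wrist w10|grep -v floor
```

```text
shift [ 97.4 594.4  36.8] turn -17.6 pos [ 579.7 -275.   200.1] tilt [0.114  0.0425] w 0.452 F [ 1.  -0.7 -0.6] t 32.5 q [-0.55  0.19  1.52 -0.02  1.55 -2.12]
blue [ 293  154   35  158 2427] (array([ 564.5, -267.8]), 110.5, 27.6, -0.9) top (array([ 564.6, -268.4]), 110.5, 10.1, -0.3) z 0.0303 0.0933
blue [ 371  167   46  134 2052] (array([ 565.2, -206.4]), 94.5, 19.4, 0.2) top (array([ 565.2, -201.8]), 94.5, 10.2, 0.2) z 0.0315 0.093
blue [450 190  29  83 598] (array([ 565.4, -144.1]), 62.6, 10.6, -0.6) top (array([ 594.5, -140. ]), 3.9, 0.8, 5.7) z 0.03 0.0724
blue [488 191  22  88 917] (array([ 565.5, -135.2]), 62.6, 10.3, 0.2) top (array([ 565.5, -135.2]), 62.6, 10.3, 0.2) z 0.0854 0.0928
blue [293 192   6  40  65] (array([ 551.4, -279.8]), 31.3, 4.0, -0.4) top (array([ 551.4, -279.8]), 31.3, 4.0, -0.4) z 0.0334 0.0472
blue [293 253  12  18  62] (array([ 592.8, -278.1]), 14.2, 7.4, 31.8) top (array([ 593.7, -273.6]), 1.1, 0.0, 1.7) z 0.0344 0.0631
```

D stands at (564.6, -268.4). Last is B. I make the return with fewer, faster rows.

step_arm(steps=[[6, 35, 0, 0], [8, 49, 0, 0], [8, 49, 0, 0], [8, 49, 0, 0], [8, 49, 0, 0], [8, 49, 0, 0], [8, 49, 0, 0], [8, 49, 0, 0]])

```text
time: 33.35
tool_pos: [0.5114, 0.1036, 0.2084]
tool_rot: [-0.069, 0.005, 0.997, 0.024]
contact_force: [0.5, 0.7, 0.2]
gripper_width: 0.45
```

step_arm(steps=[[8, 49, 0, 0], [8, 49, 0, 0], [8, 49, 0, 0], [0, 0, 0, -6], [0, 0, 0, -6], [0, 0, 0, -5], [0, 0, 0, 0], [0, 0, 0, 0]])

```text
time: 34.15
tool_pos: [0.4784, 0.2571, 0.2041]
tool_rot: [-0.076, -0.152, 0.985, 0.033]
contact_force: [-0.0, -0.0, 0.1]
gripper_width: 0.449
```

```bash
python3 go.py 479 320 54 17.6; python3 look.py w11
```

```text
shift [-40.5  46.4 150.7] turn -0.4 pos [478.4 257.1 204.1] tilt [0.1389 0.0885] w 0.449 F [-0.  -0.   0.1] t 34.15 q [ 0.31 -0.04  1.76  0.09  1.56 -1.57]
blade [369 230  17  69 806] (array([465.2, 316.2]), 50.1, 10.0, 17.5) [0.0892 0.0904 0.0914]
```

step_arm(steps=[[-6, 8, 5, -0.4], [-10, 12, 10, 0], [-10, 12, 15, 0], [-8, 8, 20, 0], [-3, 3, 20, 0], [0, 0, 0, 0]])

```text
time: 34.8
tool_pos: [0.4909, 0.3155, 0.1294]
tool_rot: [-0.075, -0.152, 0.985, 0.034]
contact_force: [-0.4, 0.4, -0.1]
gripper_width: 0.447
```

```bash
python3 go.py 479 320.3 54 17.6; python3 look.py w12
```

```text
shift [-0.6  1.3 76.5] turn -0.5 pos [490.9 315.5 129.4] tilt [0.1379 0.0898] w 0.447 F [-0.4  0.4 -0.1] t 34.8 q [ 0.39  0.12  1.73  0.1   1.43 -1.5 ]
blade [ 308  190   21  151 2556] (array([479.7, 321.1]), 78.9, 10.0, 17.6) [0.0896 0.0905 0.0913]
```

step_arm(steps=[[-1, 1, 15, -0.5], [0, 1, 20, 0], [0, 0, 20, 0], [0, 0, 15, 0], [0, 0, 0, 0], [0, 0, 0, 0]])

```text
time: 35.45
tool_pos: [0.4846, 0.3221, 0.0629]
tool_rot: [-0.069, -0.156, 0.985, 0.036]
contact_force: [0.7, 0.3, 0.8]
gripper_width: 0.454
```

```bash
python3 go.py 479.5 320.7 56 17.6
```

```text
shift [ 4.3 -0.4  7.5] turn 0.0 pos [484.6 322.1  62.9] tilt [0.1256 0.0923] w 0.454 F [0.7 0.3 0.8] t 35.45 q [ 0.41  0.18  1.78  0.11  1.3  -1.51]
```

step_arm(steps=[[3, 0, 4, 0], [2, 0, 4, 0], [0, 0, 0, 0]])

```text
time: 35.75
tool_pos: [0.48, 0.3213, 0.0576]
tool_rot: [-0.067, -0.156, 0.985, 0.036]
contact_force: [-0.4, 0.2, 0.7]
gripper_width: 0.449
```

step_arm(steps=[[0, 0, 0, 0], [0, 0, 0, 0], [0, 0, 0, 0], [0, 0, 0, 0]], claw=0)

```text
time: 36.15
tool_pos: [0.4813, 0.3213, 0.0593]
tool_rot: [-0.066, -0.156, 0.985, 0.036]
contact_force: [-0.5, -0.4, -0.2]
gripper_width: 0.107
```

```bash
python3 go.py 479.5 320.7 56 17.6
```

```text
shift [ 1.5 -0.4  3.5] turn 0.0 pos [481.3 321.3  59.3] tilt [0.1183 0.092 ] w 0.107 F [-0.5 -0.4 -0.2] t 36.15 q [ 0.41  0.17  1.79  0.11  1.29 -1.51]
```

step_arm(steps=[[1, 1, -10, 0], [2, 2, -20, 0], [3.5, 2.7, -30, 0], [3.5, 2.7, -30, 0], [3.5, 2.7, -30, 0], [2, 2, -20, 0], [1, 1, -10, 0], [0, 0, 0, 0]])

```text
time: 36.95
tool_pos: [0.4807, 0.322, 0.2174]
tool_rot: [-0.068, -0.156, 0.985, 0.037]
contact_force: [0.6, 0.1, -0.5]
gripper_width: 0.107
```

```bash
python3 go.py 564 -334 200 0; python3 tray.py side s2 >/dev/null; python3 - <<'E'
import cv2
cv2.imwrite("pics/s2c.png",cv2.resize(cv2.imread("pics/s2.png")[250:480,140:440],(800,613))[:600])
E
```

```text
shift [ 123.8 -649.2  -28.4] turn 17.6 pos [480.7 322.  217.4] tilt [0.1226 0.0934] w 0.107 F [ 0.6  0.1 -0.5] t 36.95 q [ 0.41  0.02  1.68  0.11  1.56 -1.48]
```

View pics/s2c.png

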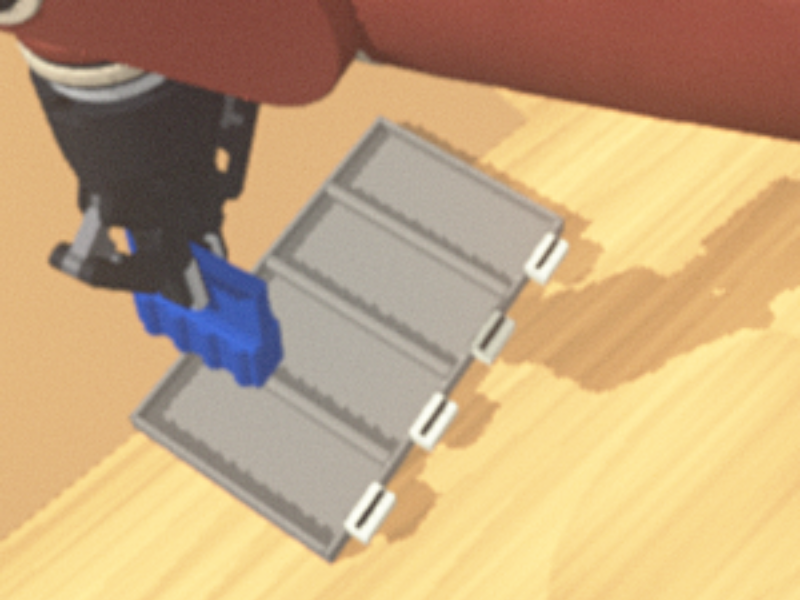

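step_arm(steps=[[0, -5, 0, 6], [0, -15, -1, 6], [-3, -30, -3, 5.6], [-5, -42, -5, 0], [-6, -45, -5, 0], [-6, -45, -5, 0], [-6, -45, -5, 0], [-6, -45, -5, 0]])

```text
time: 37.8
tool_pos: [0.5149, 0.0446, 0.2099]
tool_rot: [-0.086, -0.002, 0.996, 0.023]
contact_force: [0.1, 0.4, -0.7]
gripper_width: 0.109
```

```bash
python3 go.py 564 -334 200 0
```

```text
shift [ -47.2 -378.6  -16.2] turn -0.0 pos [514.9  44.6 209.9] tilt [0.1711 0.047 ] w 0.109 F [ 0.1  0.4 -0.7] t 37.8 q [-0.08 -0.08  1.78  0.03  1.61 -1.65]
```

step_arm(steps=[[-6, -45, -5, 0], [-6, -45, -5, 0], [-6, -45, -5, 0], [-6, -45, -5, 0], [-6, -45, -5, 0], [-6, -45, -5, 0], [-6, -35, -4, 0], [-4, -22, -3, 0]])

```text
time: 38.6
tool_pos: [0.5587, -0.2972, 0.2039]
tool_rot: [-0.097, -0.0, 0.995, 0.029]
contact_force: [0.7, 0.3, -1.0]
gripper_width: 0.107
```

step_arm(steps=[[-2, -12, -1, 0], [-1, -5, 0, 0], [0, 0, 0, 0]])

```text
time: 38.9
tool_pos: [0.5598, -0.3159, 0.1975]
tool_rot: [-0.101, 0.001, 0.994, 0.032]
contact_force: [-0.6, 0.7, -1.1]
gripper_width: 0.107
```

```bash
python3 go.py 566 -336 60 0; python3 tray.py wrist w13
```

```text
shift [-33.5 -28.8 131.9] turn -0.5 pos [ 559.8 -315.9  197.5] tilt [0.2003 0.0638] w 0.107 F [-0.6  0.7 -1.1] t 38.9 q [-0.6   0.25  1.46 -0.06  1.63 -2.17]
floor [ 245  181   67  151 4951] (array([ 558.3, -331.7]), 136.1, 58.9, 0.0) 0.0066
floor [ 319  181   66  160 2522] (array([ 563.6, -265.1]), 146.6, 59.9, -0.1) 0.0066
floor [ 393  181   63  159 4124] (array([ 563.6, -197.8]), 146.7, 57.8, -0.1) 0.0065
floor [ 465  180   61  158 5477] (array([ 563.8, -131.1]), 146.9, 54.8, 0.0) 0.0065
blue [ 358  198   17  136 1591] (array([ 557.7, -268.6]), 96.1, 9.9, -0.3) top (array([ 557.7, -268.6]), 96.1, 9.9, -0.3) z 0.0821 0.0929
blue [ 284  204   61   99 2925] (array([ 551.8, -301.9]), 71.5, 48.0, -0.1) top (array([ 535.4, -317.6]), 28.7, 10.0, -0.6) z 0.0301 0.2351
blue [ 448  209   19  132 1557] (array([ 565.4, -201.9]), 95.2, 10.7, -0.1) top (array([ 565.4, -201.9]), 95.2, 10.7, -0.1) z 0.0819 0.0927
blue [276 222  14  46 131] (array([ 534.4, -326.3]), 20.1, 4.1, 9.7) top (array([ 534.4, -326.1]), 20.1, 3.9, 13.3) z 0.1712 0.188
blue [419 222  15  46 155] (array([ 546.1, -210. ]), 37
[... 178 characters left out ...]
 62.3, 11.1, 0.6) z 0.0356 0.0514
blue [529 231  27  86 522] (array([ 565.4, -135.3]), 62.6, 10.6, 0.4) top (array([ 565.4, -135.3]), 62.6, 10.6, 0.4) z 0.0743 0.0921
blue [277 269  21  30 139] (array([ 547.5, -325.5]), 9.0, 7.6, 1.5) top (array([ 545.6, -322.2]), 5.5, 0.9, 3.3) z 0.1833 0.2319
blue [416 268  18  58 314] (array([ 588.7, -210.6]), 45.8, 10.0, -1.2) top (array([ 595.2, -206.7]), 31.7, 1.2, -1.2) z 0.0334 0.0561
blue [314 315  11  32  61] (array([ 559.2, -314.8]), 10.7, 3.1, -0.7) top (array([ 559.2, -314.8]), 10.7, 3.1, -0.7) z 0.2282 0.2316
blue [ 297  353   27   62 1259] (array([ 578. , -317.7]), 22.5, 8.9, -0.4) top (array([ 578. , -317.7]), 22.5, 8.9, -0.4) z 0.2262 0.2305
```

View pics/w13.png

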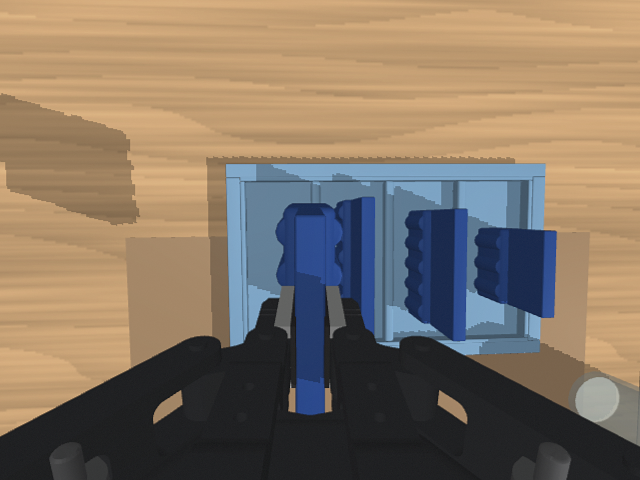

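All four are in order in the view: B is held above the rightmost slot, and D, C, A stand. I lower B.

step_arm(steps=[[-6, -6, 10, -0.5], [-10, -8, 20, 0], [-10, -8, 25, 0], [-8, -5, 25, 0], [0, 0, 20, 0], [0, 0, 0, 0], [0, 0, 0, 0]])

```text
time: 39.65
tool_pos: [0.5761, -0.3293, 0.0859]
tool_rot: [-0.1, -0.009, 0.994, 0.033]
contact_force: [0.5, -0.1, -0.5]
gripper_width: 0.108
```

```bash
python3 go.py 569 -336.5 62 0
```

```text
shift [ 2.4 -8.7 24.3] turn 0.7 pos [ 576.1 -329.3   85.9] tilt [0.1978 0.0668] w 0.108 F [ 0.5 -0.1 -0.5] t 39.65 q [-0.61  0.39  1.48 -0.06  1.47 -2.18]
```

step_arm(steps=[[2, -4, 3, 0.7], [2, -4, 5, 0], [0, -1, 5, 0], [0, 0, 3, 0], [0, 0, 0, 0]])

```text
time: 40.15
tool_pos: [0.5709, -0.339, 0.0739]
tool_rot: [-0.097, -0.003, 0.995, 0.03]
contact_force: [-0.1, 0.1, -0.6]
gripper_width: 0.106
```

```bash
python3 go.py 569 -336.5 62 0; python3 - <<'E'
from h import *
im,P,H=cloud("side")
h,s,v=[H[...,i].astype(int) for i in range(3)]
m=(h>105)&(h<130)&(s>150)&(P[...,2]>.005)&(P[...,1]<-.29)
p=P[m];print(len(p),p.min(0).round(3),p.max(0).round(3))
for a in np.arange(.5,.63,.02):
    q=p[(p[:,0]>a)&(p[:,0]<a+.02)]
    if len(q)>3: print(round(a,2),len(q),q[:,2].min().round(4),q[:,2].max().round(4),np.median(q[:,1]).round(4))
cv2.imwrite("pics/s3c.png",cv2.resize(im[130:280,320:520,::-1],(800,600),interpolation=cv2.INTER_CUBIC))
E
```

```text
shift [-0.5  1.8 12.1] turn 0.0 pos [ 570.9 -339.    73.9] tilt [0.1927 0.0599] w 0.106 F [-0.1  0.1 -0.6] t 40.15 q [-0.62  0.4   1.49 -0.07  1.44 -2.18]
765 [ 0.528 -0.346  0.03 ] [ 0.609 -0.322  0.112]
0.52 166 0.0305 0.1121 -0.3346
0.54 262 0.0321 0.1112 -0.3344
0.56 127 0.0324 0.1112 -0.328
0.58 149 0.031 0.0943 -0.3297
0.6 61 0.0339 0.0906 -0.3338
```

View pics/s3c.png

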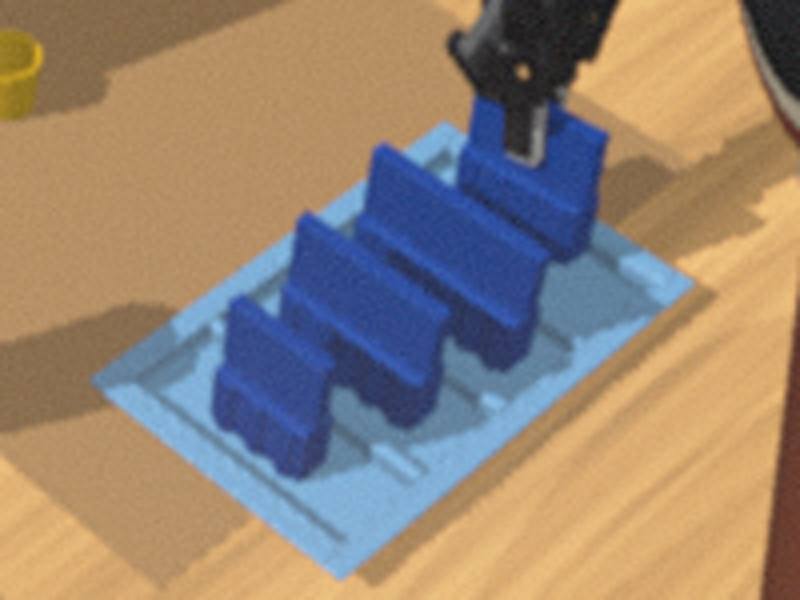

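step_arm(steps=[[0, 1, 5, 0], [0, 0, 5, 0], [0, 0, 5, 0], [0, 0, 3, 0], [0, 0, 0, 0]])

```text
time: 40.7
tool_pos: [0.5696, -0.3382, 0.0617]
tool_rot: [-0.095, -0.003, 0.995, 0.028]
contact_force: [0.0, -0.1, -0.2]
gripper_width: 0.108
```

```bash
python3 go.py 569 -336.5 62 0
```

```text
shift [ 0.6  1.7 -0.1] turn 0.1 pos [ 569.6 -338.2   61.7] tilt [0.1887 0.0567] w 0.108 F [ 0.  -0.1 -0.2] t 40.7 q [-0.62  0.41  1.5  -0.07  1.42 -2.18]
```

step_arm(steps=[[0, 0, 8, 0], [0, 0, 8, 0]])

```text
time: 40.9
tool_pos: [0.5697, -0.3391, 0.0604]
tool_rot: [-0.094, -0.003, 0.995, 0.027]
contact_force: [-10.3, 8.5, 36.4]
gripper_width: 0.11
```

```bash
python3 go.py 569 -336.5 62 0
```

```text
shift [ 1.   2.6 -1.3] turn 0.1 pos [ 569.7 -339.1   60.4] tilt [0.1862 0.0546] w 0.11 F [-10.3   8.5  36.4] t 40.9 q [-0.62  0.41  1.5  -0.07  1.41 -2.18]
```

step_arm(steps=[[0, 0, 0, 0], [0, 0, 0, 0]])

```text
time: 41.1
tool_pos: [0.571, -0.3398, 0.0632]
tool_rot: [-0.092, -0.003, 0.995, 0.026]
contact_force: [0.4, -0.6, -1.7]
gripper_width: 0.107
```

step_arm(steps=[[0, 0, 0, 0], [0, 0, 0, 0], [0, 0, 0, 0]], claw=45)

```text
time: 41.4
tool_pos: [0.5698, -0.339, 0.0603]
tool_rot: [-0.093, -0.003, 0.995, 0.027]
contact_force: [0.2, -0.3, 0.0]
gripper_width: 0.453
```

step_arm(steps=[[0, 0, -8, 0], [0, 0, -20, 0], [0, 0, -30, 0], [0, 0, -30, 0], [0, 0, -30, 0], [0, 0, -20, 0], [0, 0, -8, 0], [0, 0, 0, 0]])

```text
time: 42.2
tool_pos: [0.5966, -0.3462, 0.206]
tool_rot: [-0.096, -0.003, 0.995, 0.029]
contact_force: [-0.2, 0.0, -0.2]
gripper_width: 0.451
```

```bash
python3 go.py 564 -334 200 0; python3 tray.py wrist w14
```

```text
shift [30.6 11.8 12.8] turn 0.1 pos [ 596.6 -346.2  206. ] tilt [0.1917 0.0585] w 0.451 F [-0.2  0.  -0.2] t 42.2 q [-0.61  0.34  1.33 -0.06  1.66 -2.18]
floor [ 281  139   65  160 6771] (array([ 563.6, -331.6]), 147.0, 58.6, 0.1) 0.0066
floor [ 353  140   64  159 2785] (array([ 563.4, -264.7]), 146.6, 58.7, 0.0) 0.0066
floor [ 423  141   65  157 4102] (array([ 563.5, -197.6]), 146.8, 57.3, 0.3) 0.0065
floor [ 491  141   65  156 4342] (array([ 563.4, -130.9]), 147.4, 56.4, -1.0) 0.0065
blue [ 398  146   18  153 1951] (array([ 564.6, -268.6]), 110.3, 10.4, -0.3) top (array([ 564.6, -268.6]), 110.3, 10.4, -0.3) z 0.084 0.0926
blue [ 488  159   18  115 1335] (array([ 559.8, -201.7]), 83.6, 10.8, -0.2) top (array([ 559.8, -201.7]), 83.6, 10.8, -0.2) z 0.0851 0.0931
blue [449 167  19 112 741] (array([ 565.4, -210.7]), 93.9, 10.5, 0.5) top (array([ 565.4, -210.5]), 93.5, 9.2, 0.3) z 0.032 0.0542
blue [ 296  172   35  110 1278] (array([ 568.4, -329.1]), 78.7, 26.6, -10.9) top (array([ 567.3, -334.6]), 78.1, 10.1, -1.0) z 0.0436 0.0928
blue [563 183  29  84 862] (array([ 565.9, -135.4]), 62.2, 11.4, 0.4) top (array([ 565.9, -135.4]), 62.2, 11.4, 0.4) z 0.077 0.0925
blue [525 187  19  73 665] (array([ 566. , -143.7]), 62.3, 10.6, 1.3) top (array([ 565.9, -143.4]), 62.1, 10.1, -0.3) z 0.0372 0.0531
```

View pics/w14.png

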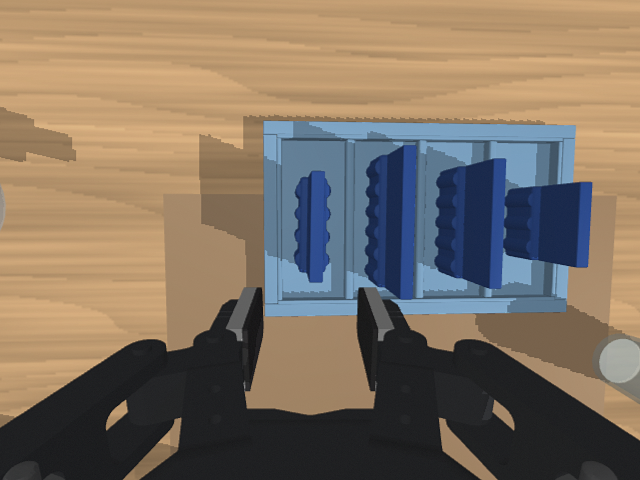

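B stands at (567.3, -334.6), about 3.5 mm long of its slot's middle. I check it with the fixed cameras.

```bash
python3 tray.py side s4; python3 - <<'E'
from h import *
for c in("side","top"):
    im,_=grab_frame(c);print(c,'glass',[(x['box'],round(x['p'],2)) for x in boxes_of(c,'glass')])
cv2.imwrite("pics/top9.png",im[:,:,::-1])
E
```

```text
floor [455 191  28  23 316] (array([ 516.8, -339.2]), 53.6, 42.3, 87.1) 0.0068
floor [354 211  68  54 911] (array([ 568.7, -139.5]), 145.9, 56.1, 0.3) 0.0067
floor [403 225  41  23 388] (array([ 531.3, -205.9]), 72.0, 54.0, -0.3) 0.0068
blue [434 156  35  34 310] (array([ 567. , -328.7]), 76.2, 16.8, -0.2) top (array([ 566.4, -332.1]), 74.9, 9.0, -2.1) z 0.0405 0.0944
blue [413 167  43  28 218] (array([ 565.2, -268.9]), 106.2, 14.2, 0.1) top (array([ 565.2, -268.9]), 106.2, 14.2, 0.1) z 0.0565 0.0936
blue [410 179  31  27 142] (array([ 577.2, -260.8]), 81.0, 13.1, 1.6) top (array([ 593.4, -264.5]), 44.5, 1.7, -0.3) z 0.0348 0.063
blue [395 184  37  27 142] (array([ 565.6, -200.7]), 92.3, 12.4, 0.2) top (array([ 565.6, -200.7]), 92.3, 12.4, 0.2) z 0.0716 0.0942
side glass [([281.6, 187.5, 32.7, 52.8], 0.88)]
top glass [([304.8, 177.9, 36.4, 37.2], 0.81)]
```

View pics/s4.png

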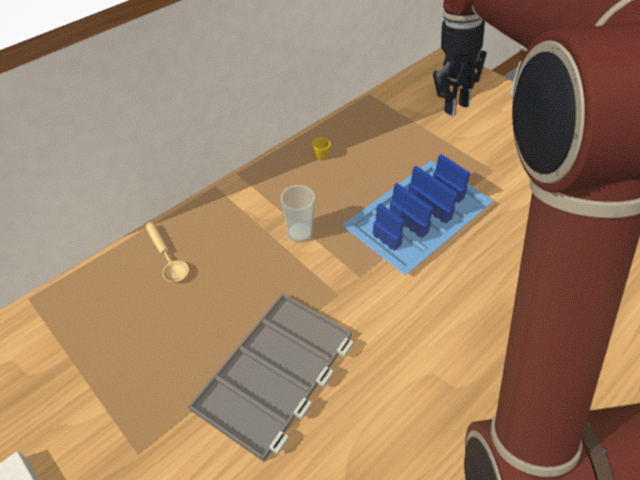

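The side picture shows all four standing in the tray (px 375–470, 155–248), an empty crate, the glass unmoved at px (298,213) and the gripper clear of everything.

```bash
python3 -c "
from plant import *
print(job_done())"
```

```text
the job is handed in; nothing more can be done
None
```

I moved all four dispensers from the crate to the tray in reverse order and handed the job in at about 43 s. The crate, left to right, held B, D, C, A; the tray now holds A, C, D, B.

**Position checks:** The last wrist and side views show all four upright on the tray floor, each running along its slot. A, C and D are about 1–2 mm from the middle of their slots. B is about 3.5 mm beyond the middle lengthwise and about 1 mm off sideways. The glass is where it was, and the gripper is clear of everything.

**What did not go smoothly:**
- **Gripper tilt:** It built up over the sideways moves, to about 11° by the end. My attempts to take it out only partly worked.
- **Dispensers in the grip:** C, D and B were carried leaning about 3–5°, and they levelled as they were set down. None tipped over.
- **Force:** The highest wrist force I read was about 39 N, for a moment, as I pressed B down before letting go.
- **Camera differences:** The cameras and repeat wrist readings differed by about 2 mm on positions, which is within the stated calibration.

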